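# Weigh the brass weight on the spring scale

### The job

Weigh the brass weight: pick it up by its steel eye plate, hang it by the eye on the hook of the spring scale, ease your grip off only when the spring carries it, and leave it hanging untouched for two seconds until it has settled. Then take it off the hook and stand it gently upright on the middle of the round cork pad. Move the sprung hook slowly throughout, so that it never jumps, bounces or is pulled down to its end stop, and leave the bystanding glue bottle, thread spool and wax block alone.

Things in the scene. Friction and masses are not known exactly. Their poses are not given: they have to be found in the camera images.
- weight_eye: The brass weight: a brass cylinder (42 mm diameter, 36 mm high) with a flat steel eye plate standing on top, 82 mm high in all. Mass unknown, about 0.14 to 0.56 kg. Origin at the centre of its underside, z up. It stands upright on the bench at the start
- weight_mid (a point): Centre of the brass weight, on its axis, 41 mm above its underside; axes as the weight's
- eye (a point): Centre of the hole of the eye plate, 58 mm above the weight's underside. The hole runs through along x, 22 mm wide (y), 28 mm high (z). The plate is 10 mm thick (x), 34 mm wide (y) and ends 24 mm above this point. Grip it from above across its width (fingers closing along y), about 10 mm above this point. Half a turn about z makes no difference
- hook_seat (a point): Where the eye has to hang: top surface of the hook's round bar (7 mm thick), half-way along its 20 mm long level bottom. x points along the hook arm to the scale's column, z up. Inward the bar climbs 12 mm between 10 and 22 mm from the seat, then runs level to the column, whose face is 109 mm from the seat. Unloaded 0.20 m above the bench; column 0.29 m tall
- hook_tip (a point): Top of the hook's upturned tip, its outer end, 21 mm out from the seat (-x) and 9 mm above it. Axes as the seat's. Thread the eye on over the tip, moving along the arm towards the column, hole in line with the arm, seat about 2 mm below the middle of the hole; then lower it. The top edge of the hole comes to rest on the seat. Take it off the same way
- hook (a joint): How far the sprung hook is pulled down (m): 0 unloaded, end stop 0.095, keep under 0.085. Linear spring, about 80 N/m, lightly damped. It counts as jerked above 0.09 m/s up or down, as when the weight is let go while the fingers still carry or press more than about 0.3 N. When the spring carries all the weight, the vertical force on the hand is that of the empty hand
- pad_top (a point): Centre of the top of the round cork pad (110 mm diameter, 6 mm thick, fixed on the bench)
- glue: Bystander: white glue bottle, 46 mm diameter, 101 mm high, origin at the centre of its underside
- thread: Bystander: spool of orange thread, 65x54x44 mm, origin on its underside
- wax: Bystander: yellow block of beeswax, 38x55x22 mm, origin at the centre of its underside
There are look-alikes about, which are no part of the job. What is shaped like the weight_eye but black is not meant. Of the things that look like the part that bears pad_top, the larger one is meant.

How it is judged:
By the outcome, as a careful person would: the job done as asked, in the order asked, and still so for the second after the job is handed in, with the robot touching nothing.
It also fails if it takes over 69 s, if anything falls off the work surface, if the arm or the gripper's body presses on something with over 40 N, if the wrist force passes 120 N, or if a joint passes its speed limit or range.

### The arm

A 7-joint arm with a two-finger parallel gripper is mounted at the origin on a cart in front of the work surface, level with it; the furniture and walls round the work are solid. World frame = base frame: x ahead of the robot, y to its left, z up, the work surface at z = 0. Lengths are in m, angles in rad, forces in N, time in s.
With the tool pointing down it reaches from about 0.35 to 0.9 m from the base axis. Payload 8.1 kg.
Tool frame: the origin (TCP) lies on the centre line of the jaws, within the pads' length; the fingertips stand 17 mm ahead of it and the grasp point (between the pads) lies 2 mm behind it; z points along the fingers, y is the direction in which the jaws open and shut (so a half turn about z gives the same grasp; the last joint's range is limited). The gripper opens to 92 mm and grips with 3 to 60 N. Pads are 19 mm wide; open, the fingers measure 130 mm over their backs; the gripper's body (75 mm by 190 mm) begins 47 mm behind the grasp point.
Start: joints at [1.244, 0.434, 0.025, 1.573, -0.012, 1.134, -0.075], TCP at [0.139, -0.609, 0.205] pointing down, gripper open.
Joint ranges: [-2.62, 2.62], [-0.44, 2.09], [-1.27, 1.32], [0.08, 2.57], [-1.32, 4.46], [0.12, 2], [-2.74, 2.74]. Speed limits (rad/s): [2.22, 2.22, 3.01, 3.01, 3.14, 3.14, 3.14].

### API

Orientations are given as a rotation vector (axis times angle).
In Python, from cell import arm, imaging, job gives the robot as it stands.
- The arm moves only by the tool jog_arm, never from a script. Its argument "moves" is a list of rows, each an object with "fingers": the closure, from -1 (fully open) to 1 (shut); "xyz": the shift along the tool's x, y, z in cm, a list of three; "angular": the turn, a rotation vector about the tool's x, y, z in rad, a list of three. In form: [{"fingers": fingers, "xyz": [dx, dy, dz], "angular": [ax, ay, az]}, ...]. A call has 1 to 12 rows; each row is the pose to reach, as a shift and turn from the pose commanded when the call began, along the tool's axes at that moment; what a row does not reach only later rows make up. A row lasts 1/8 s, in which the tool goes at most 62.5 mm and 10.7 degrees, less where a joint would pass 70% of its speed; a pose out of reach is approached as far as the arm can. A call with a gripper value outside its range is refused whole. The fingers move at their own pace and stop on an object; "grip_force" is the grip in N (left out, the last holds). Time passes only in rows, so rows that repeat a pose let the fingers close. It gives the time, the measured TCP pose, the force and the opening at its end, in the units of the state.
- arm.observe(): the state, without advancing time (a new reading comes with each control period).
- imaging.get_image(name): name is "side" or "top" or "wrist"; returns the picture (384x512x3 uint8, red, green, blue); there is no depth.
- imaging.camera_params(name): a dict with "fx", "fy", "cx", "cy" (pixels), "rvec" (rotation vector, rad) and "tvec" (3), from world to camera coordinates, as OpenCV has them; the wrist camera has in their place "hand_eye" (4x4, takes a point from camera to tool coordinates, whose origin is the TCP and whose axes are the flange's). Camera axes: x right, y down, z forward; pixel columns grow to the right and rows downward; lengths in m; the calibration is good to about 2 mm. A picture is of the moment at which its call begins: read the wrist's pose just before it. camera_params takes no time and is no camera call.
- job.sign_off(): hands the job in, once; it reports no verdict.
The state is a dict: "clock": time; "joints": joint angles; "dq": joint speeds; "joint_efforts": joint torques, N m; "position": TCP position; "ee_rot": TCP orientation; "force": force on the tool from outside, world axes, zero at the start; "ft_torque": the same for the moment, N m; "width": opening from 0.0 (shut) to 1.0 (fully open).
Only numpy, scipy, OpenCV 4.12 (cv2) and the standard library are available. Lean on these libraries where they do the work, as an engineer would, in place of code of your own. Each camera call takes 0.05 s, during which the arm holds its last target. There are 200 camera calls.

## Working session

There is one attempt and no reset: what is moved stays moved. The work goes in short steps, Python scripts to look and compute and a tool call to move; the robot and the scene stay as the last step left them, time stands still between calls to the robot, and variables do not carry over. Pictures are saved under pics/ and viewed, about 8 in all and at most 12, crops included, and the job is handed in when it is done.

Besides the shell and the picture viewer there is one more tool, called after "Call:" as name(argument=value, ...), one argument or row to a line, values as JSON. jog_arm: Moves the arm, as the interface text tells. Its arguments: {"type":"object","properties":{"moves":{"type":"array"},"grip_force":{"type":"number"}},"required":["moves"]}

```bash
mkdir -p pics; python3 - <<'E'
from cell import arm, imaging, job
import cv2
for n in ("top","side"):
    cv2.imwrite(f"pics/{n}0.png",cv2.resize(imaging.get_image(n)[:,:,::-1],(800,600),interpolation=cv2.INTER_CUBIC))
    print(n,imaging.camera_params(n))
print(arm.observe()); print(imaging.camera_params("wrist"))
E
```

```text
top {'fx': 371.7476349224324, 'fy': 371.7476349224324, 'cx': 257.41299314653793, 'cy': 189.14793299317807, 'rvec': array([ 1.97360512, -2.24098751,  0.24314733]), 'tvec': array([0.04326502, 0.58084158, 1.16057834])}
side {'fx': 356.4542188516266, 'fy': 356.4542188516266, 'cx': 251.49931774415126, 'cy': 190.2321539704782, 'rvec': array([ 2.02605059, -0.05783765,  0.04850883]), 'tvec': array([-0.54837752,  0.15597508,  1.17604053])}
{'clock': 0.1, 'joints': array([ 1.24435978,  0.4351412 ,  0.02499813,  1.57398548, -0.01159855,
        1.13400725, -0.07508807]), 'dq': array([ 1.45023394e-03,  9.64635808e-04,  9.17918941e-05, -4.11365074e-03,
        2.32790786e-04, -1.83959315e-03, -2.24616330e-04]), 'joint_efforts': array([ 2.83737201e-03, -6.69131541e+01,  9.88288634e-01, -3.15148330e+01,
       -6.03514141e-02,  3.74320219e-02,  7.22217123e-05]), 'position': array([ 0.13855738, -0.60895491,  0.20403926]), 'ee_rot': array([-3.12059503e+00, -3.50592483e-01,  4.59924045e-04]), 'force': array([ 0.06060438, -0.26982254, -0.41000068]), 'ft_torque': array([-0.05486618, -0.01668657, -0.0336    ]), 'width': 0.9992874463441018}
{'fx': 278.5833641544683, 'fy': 278.5833641544683, 'cx': 253.7250656877687, 'cy': 196.5179487536971, 'hand_eye': array([[ 1.02838253e-03, -9.55767924e-01, -2.94120074e-01,
         8.12416522e-02],
       [ 9.99999149e-01,  7.46833312e-04,  1.06957110e-03,
        -3.40047255e-04],
       [-8.02603081e-04, -2.94120924e-01,  9.55767879e-01,
        -1.79102120e-01],
       [ 0.00000000e+00,  0.00000000e+00,  0.00000000e+00,
         1.00000000e+00]])}
```

View pics/top0.png

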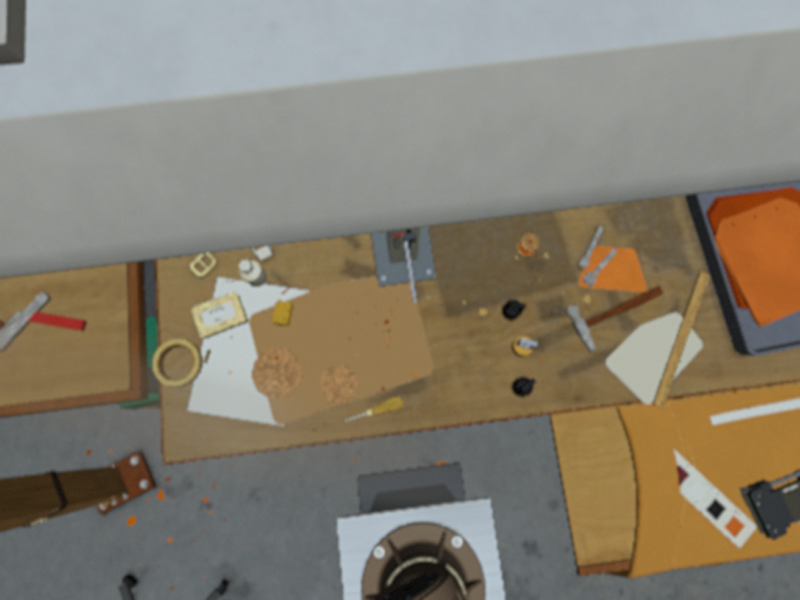

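View pics/side0.png

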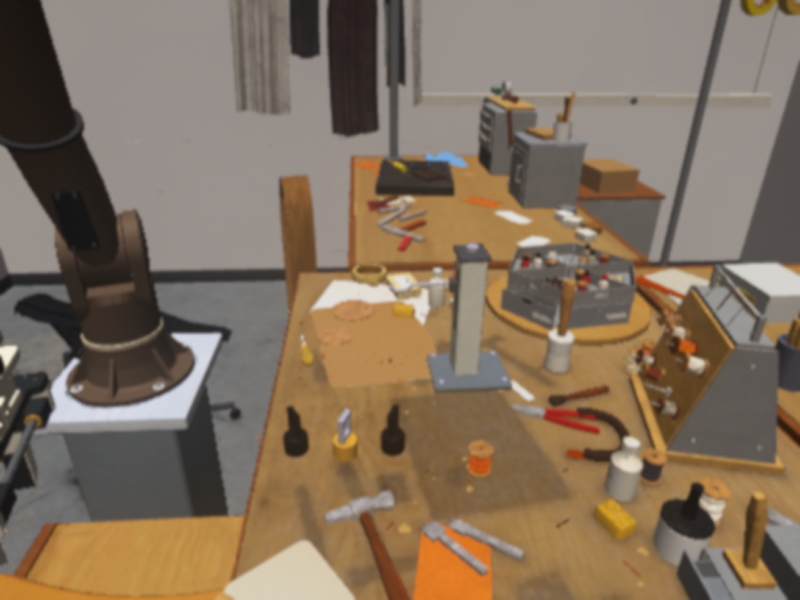

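The top view shows the brass weight at (524,345), between two black look-alikes. The hook runs from (405,240) to (415,300). The larger cork pad is at (277,372) and the smaller at (338,382). Next I'll enlarge these in a crop sheet.

```bash
cat > h.py <<'E'
import numpy as np, cv2
from cell import arm, imaging, job
from scipy.spatial.transform import Rotation as R
def cam(n):
    p=imaging.camera_params(n); K=np.array([[p['fx'],0,p['cx']],[0,p['fy'],p['cy']],[0,0,1]])
    return K,cv2.Rodrigues(p['rvec'])[0],p['tvec']
def ray(n,u,v):
    K,Rm,t=cam(n); return -Rm.T@t, Rm.T@np.linalg.inv(K)@[u,v,1]
def atz(n,u,v,z):
    o,d=ray(n,u,v); return o+d*(z-o[2])/d[2]
def proj(n,P):
    K,Rm,t=cam(n); q=(np.atleast_2d(P)@Rm.T+t)@K.T; return q[:,:2]/q[:,2:]
def tri(a,b):
    (o1,d1),(o2,d2)=ray('top',*a),ray('side',*b)
    s=np.linalg.lstsq(np.c_[d1,-d2],o2-o1,rcond=None)[0]
    p,q=o1+s[0]*d1,o2+s[1]*d2; return (p+q)/2,np.linalg.norm(p-q)
E
python3 - <<'E'
from h import *
T=imaging.get_image("top");S=imaging.get_image("side")
def c(I,u,v): return cv2.resize(I[v:v+50,u:u+66,::-1],(396,300),interpolation=cv2.INTER_CUBIC)
# crop origins
o=[("top",T,305,195),("top",T,230,145),("side",S,190,250),("side",S,245,155)]
L=[c(I,u,v) for _,I,u,v in o]
cv2.imwrite("pics/crops.png",np.vstack([np.hstack(L[:2]),np.hstack(L[2:])]))
for n,u,v in [("weight",335,221),("hooktip",265,192),("base",257,158),("pad",177,238),("pad small",216,245)]: print(n,atz("top",u,v,0))
E
```

```text
weight [ 0.45212047 -0.2799739   0.        ]
hooktip [ 0.58229245 -0.05691111  0.        ]
base [ 0.70768161 -0.04490398  0.        ]
pad [0.46261538 0.25810752 0.        ]
pad small [0.42272383 0.13002124 0.        ]
```

View pics/crops.png

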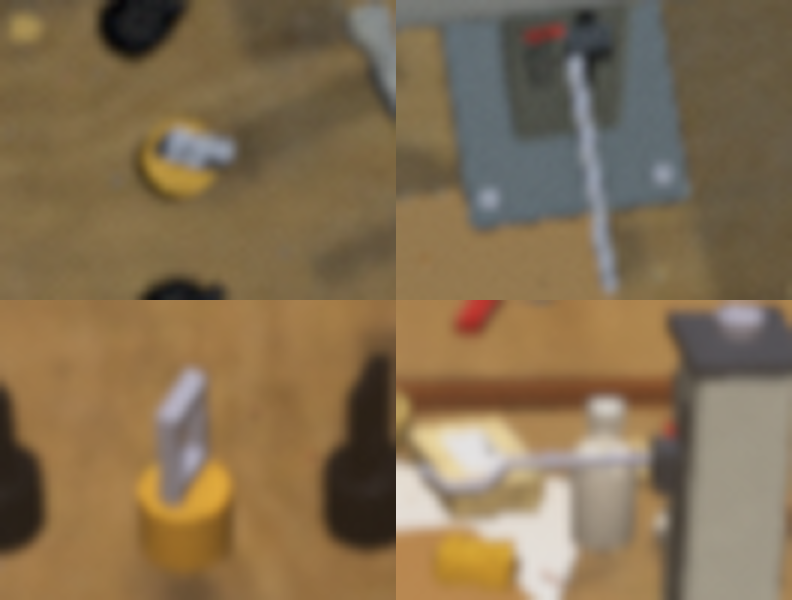

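The crops show four things:
- **Weight, side view:** the centre of the brass top face is at about (221,281.7) px, original scale.
- **Weight, top view:** the plate leans towards (233,150) in the crop.
- **Hook, top view:** the tip is at about (265.8,193.3) and the arm starts at about (259.4,155).
- **Hook, side view:** the tip is at about (249.8,182.8).

```bash
python3 - <<'E'
from h import *
print("brass top face",atz("side",221,281.7,.036))
tip=tri((265.6,192.8),(249.9,182.8)); print("tip",tip)
a=atz("top",265.6,192.8,.206);b=atz("top",259.3,155,.2085);print(a,b)
d=b-a;print("yaw",np.arctan2(d[1],d[0]),np.linalg.norm(d[:2]))
# plate top from tri: side corners top (163,413)-(200,372) crop ; 
for p in [(163,413),(203,372)]: print(atz("side",190+p[0]/6,250+(p[1]-300)/6,.082))
for p in [(166,150),(232,150)]: print("top",atz("top",305+p[0]/6,195+p[1]/6,.082))
s=arm.observe();Rm=R.from_rotvec(s['ee_rot']).as_matrix();print(Rm.round(3))
E
```

```text
brass top face [ 0.45137054 -0.2835169   0.036     ]
tip (array([ 0.537763  , -0.04870091,  0.21024051]), np.float64(0.004036897397116963))
[ 0.53658068 -0.04894737  0.206     ] [ 0.65155872 -0.04530545  0.2085    ]
yaw 0.03166428830482527 0.11503569787700596
[ 0.4430156  -0.28802904  0.082     ]
[ 0.45977229 -0.26080208  0.082     ]
top [ 0.44751937 -0.25489464  0.082     ]
top [ 0.44309547 -0.28960428  0.082     ]
[[ 0.975  0.222 -0.   ]
 [ 0.222 -0.975  0.001]
 [-0.    -0.001 -1.   ]]
```

Call:
jog_arm(
  moves=[
    {"fingers": -1,"xyz": [4.7,-3.1,0.7],"angular": [0,0,0]},
    {"fingers": -1,"xyz": [9.4,-6.3,1.3],"angular": [0,0,0]},
    {"fingers": -1,"xyz": [14.1,-9.4,2],"angular": [0,0,0]},
    {"fingers": -1,"xyz": [18.8,-12.5,2.7],"angular": [0,0,0]},
    {"fingers": -1,"xyz": [23.5,-15.7,3.4],"angular": [0,0,0]},
    {"fingers": -1,"xyz": [28.2,-18.8,4],"angular": [0,0,0]},
    {"fingers": -1,"xyz": [33,-22,4.7],"angular": [0,0,0]},
    {"fingers": -1,"xyz": [37.7,-25.1,5.4],"angular": [0,0,0]},
    {"fingers": -1,"xyz": [37.7,-25.1,5.4],"angular": [0,0,0]},
    {"fingers": -1,"xyz": [37.7,-25.1,5.4],"angular": [0,0,0]},
  ],
)

```text
clock: 1.45
position: [0.4501, -0.2814, 0.1505]
ee_rot: [3.122, 0.351, -0.001]
force: [-0.7, -0.7, -0.6]
width: 1.0
```

```bash
cat >> h.py <<'E'
def wcam():
    s=arm.observe(); p=imaging.camera_params("wrist")
    T=np.eye(4);T[:3,:3]=R.from_rotvec(s['ee_rot']).as_matrix();T[:3,3]=s['position']
    return T@p['hand_eye'],np.array([[p['fx'],0,p['cx']],[0,p['fy'],p['cy']],[0,0,1]])
def watz(W,K,u,v,z):
    d=W[:3,:3]@np.linalg.inv(K)@[u,v,1];o=W[:3,3];return o+d*(z-o[2])/d[2]
E
python3 - <<'E'
from h import *
W,K=wcam();np.savez("w1.npz",W=W,K=K);I=imaging.get_image("wrist");cv2.imwrite("pics/w1raw.png",I[:,:,::-1])
cv2.imwrite("pics/w1.png",cv2.resize(I[60:360,60:460,::-1],(800,600),interpolation=cv2.INTER_CUBIC))
s=arm.observe();print(s['clock'],s['position'],s['ee_rot'],s['force'])
E
```

```text
1.5 [ 0.4496807  -0.28212789  0.1506643 ] [ 3.12177855e+00  3.48404995e-01 -1.22840280e-03] [-0.41835611 -0.85943706 -0.10908025]
```

View pics/w1.png

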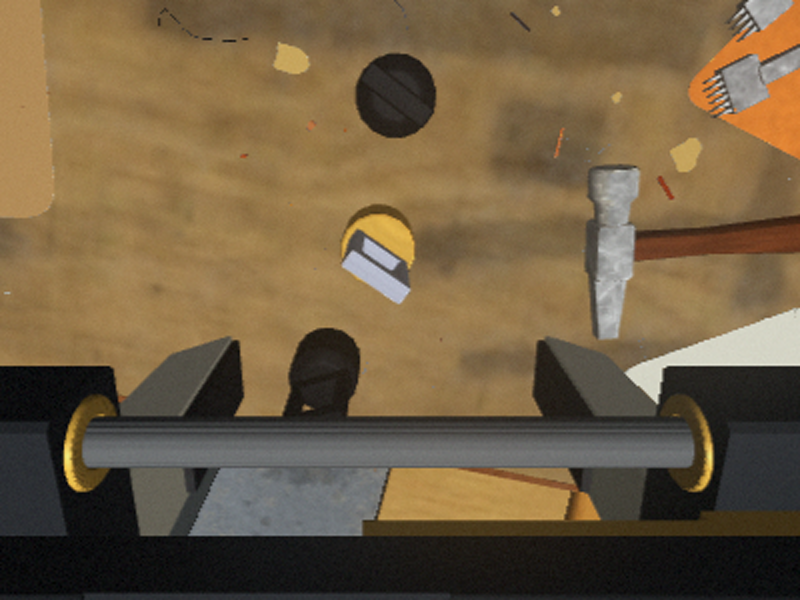

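The wrist view shows the weight upright. The corners of the plate's top face are at about (342,266), (403,304), (411,289) and (352,250) in the crop. The brass top is centred at about (378,240).

```bash
python3 - <<'E'
from h import *
d=np.load("w1.npz");W,K=d['W'],d['K']
P=[watz(W,K,60+x/2,60+y/2,.082) for x,y in [(342,266),(403,304),(411,289),(352,250)]]
P=np.array(P);print(P,P.mean(0))
w=(P[1]-P[0]+P[2]-P[3])/2;print("width",np.linalg.norm(w),"thick",np.linalg.norm(P[2]-P[1]))
yaw=np.arctan2(w[1],w[0]);print("width dir",yaw)
Rm=R.from_rotvec(arm.observe()['ee_rot']).as_matrix();y=Rm[:,1];print("tool y dir",np.arctan2(y[1],y[0]))
c=P.mean(0)
print(Rm.T@(np.array([c[0],c[1],.070])-arm.observe()['position']))
E
```

```text
[[ 0.45360601 -0.25894916  0.082     ]
 [ 0.44166704 -0.29082761  0.082     ]
 [ 0.44979513 -0.29275442  0.082     ]
 [ 0.46213596 -0.26189536  0.082     ]] [ 0.45180104 -0.27610664  0.082     ]
width 0.03363593876627851 thick 0.008353347835213158
width dir -1.9400510471177481
tool y dir -1.3485067599804073
[ 0.0034622  -0.00543329  0.08065961]
```

Call:
jog_arm(
  moves=[
    {"fingers": -1,"xyz": [0.35,-0.5,1],"angular": [0,0,0.18]},
    {"fingers": -1,"xyz": [0.35,-0.5,2],"angular": [0,0,0.36]},
    {"fingers": -1,"xyz": [0.35,-0.5,3],"angular": [0,0,0.52]},
    {"fingers": -1,"xyz": [0.35,-0.5,4],"angular": [0,0,0.59]},
    {"fingers": -1,"xyz": [0.35,-0.5,5.5],"angular": [0,0,0.59]},
    {"fingers": -1,"xyz": [0.35,-0.5,7],"angular": [0,0,0.59]},
    {"fingers": -1,"xyz": [0.35,-0.5,8.0],"angular": [0,0,0.59]},
    {"fingers": -1,"xyz": [0.35,-0.5,8.45],"angular": [0,0,0.59]},
    {"fingers": -1,"xyz": [0.35,-0.5,8.45],"angular": [0,0,0.59]},
    {"fingers": 0,"xyz": [0.35,-0.5,8.45],"angular": [0,0,0.59]},
    {"fingers": 0,"xyz": [0.35,-0.5,8.45],"angular": [0,0,0.59]},
  ],
  grip_force=20,
)

```text
clock: 2.88
position: [0.4532, -0.2755, 0.0666]
ee_rot: [3.089, -0.572, 0.001]
force: [-0.4, 0.7, 0.2]
width: 0.83
```

```bash
python3 - <<'E'
from h import *
W,K=wcam();np.savez("w2.npz",W=W,K=K);I=imaging.get_image("wrist")
S=imaging.get_image("side")
a=cv2.resize(I[120:320,150:350,::-1],(400,400),interpolation=cv2.INTER_CUBIC)
b=cv2.resize(S[240:310,180:250,::-1],(400,400),interpolation=cv2.INTER_CUBIC)
cv2.imwrite("pics/w2.png",np.hstack([a,b]))
print(arm.observe())
E
```

```text
{'clock': 2.975, 'joints': array([ 0.45980866,  0.44500223, -0.01907873,  1.95838278,  0.01228539,
        0.73777487, -1.50358125]), 'dq': array([ 1.26427837e-03,  1.36109976e-03, -8.16063516e-04,  1.52597759e-03,
        1.41494814e-04, -1.62017555e-03,  8.98062928e-06]), 'joint_efforts': array([ 4.73090593e-03, -5.96121562e+01,  3.84211410e-01, -2.34977424e+01,
       -1.65974343e-02, -7.94284930e-02,  1.14471903e-03]), 'position': array([ 0.45306795, -0.27548284,  0.06653415]), 'ee_rot': array([ 3.08886773e+00, -5.72115391e-01,  8.00656582e-04]), 'force': array([ 0.08694118, -0.30013584,  0.30052359]), 'ft_torque': array([0.05306887, 0.02942972, 0.03055576]), 'width': 0.7460548235119414}
```

View pics/w2.png

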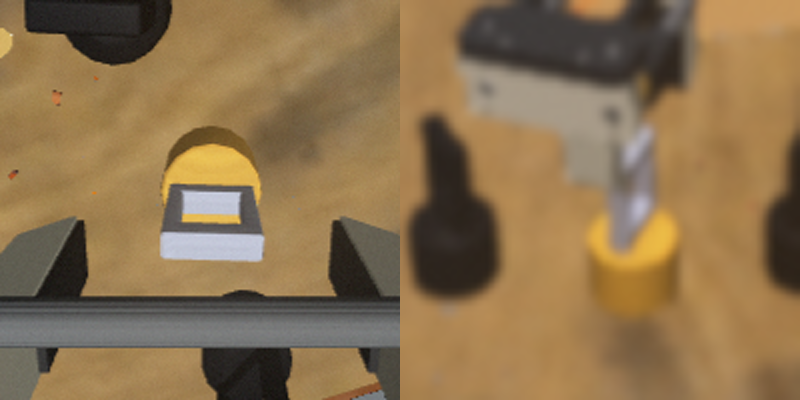

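The plate is square to the jaws and nearly centred between them. The front edge of its top is at crop y≈259, the rear at about 235, and x runs from 160 to 263.

```bash
python3 - <<'E'
from h import *
d=np.load("w2.npz");W,K=d['W'],d['K'];s=arm.observe();Rm=R.from_rotvec(s['ee_rot']).as_matrix()
for x,y in [(160,258),(263,260),(261,236),(162,233)]:
    print(Rm.T@(watz(W,K,150+x/2,120+y/2,.082)-s['position']))
E
```

```text
[-0.00520013 -0.01646855 -0.01547016]
[-0.00590225  0.01716385 -0.01546743]
[ 0.00268996  0.01625781 -0.01546291]
[ 0.00372363 -0.01561396 -0.01546531]
```

Call:
jog_arm(
  moves=[
    {"fingers": 1,"xyz": [-0.1,0,0],"angular": [0,0,0.01]},
    {"fingers": 1,"xyz": [-0.1,0,0],"angular": [0,0,0.01]},
    {"fingers": 1,"xyz": [-0.1,0,0],"angular": [0,0,0.01]},
    {"fingers": 1,"xyz": [-0.1,0,0],"angular": [0,0,0.01]},
    {"fingers": 1,"xyz": [-0.1,0,0],"angular": [0,0,0.01]},
    {"fingers": 1,"xyz": [-0.1,0,0],"angular": [0,0,0.01]},
  ],
  grip_force=20,
)

```text
clock: 3.72
position: [0.452, -0.275, 0.0662]
ee_rot: [3.086, -0.588, -0.0]
force: [-0.6, -0.4, -0.3]
width: 0.092
```

```bash
python3 - <<'E'
from h import *
W,K=wcam();I=imaging.get_image("wrist")
S=imaging.get_image("side")
a=cv2.resize(I[120:320,150:350,::-1],(400,400),interpolation=cv2.INTER_CUBIC)
b=cv2.resize(S[240:310,180:250,::-1],(400,400),interpolation=cv2.INTER_CUBIC)
cv2.imwrite("pics/w3.png",np.hstack([a,b]))
s=arm.observe();print(s['width'],s['position'],s['force'])
E
```

```text
0.023726312711222528 [ 0.45200666 -0.27506957  0.06624082] [ 0.50568496 -0.35137476  0.77029551]
```

View pics/w3.png

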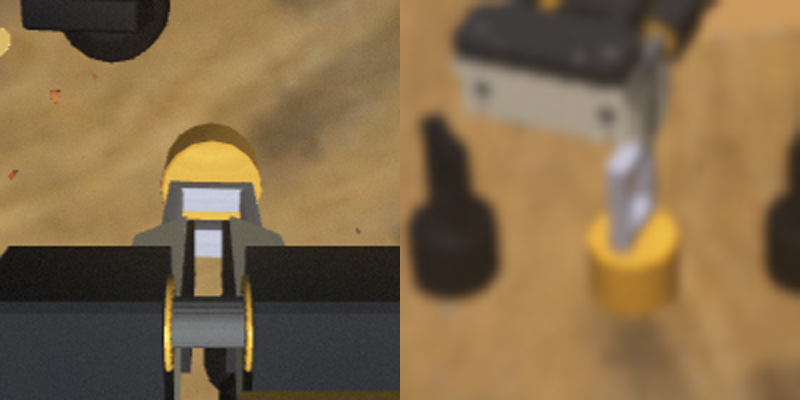

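The fingers have shut on nothing: the plate is whole and hasn't moved, and it lies to the +x (tool) side of the fingers. I'll compare the calibration with where the fingertips show.

```bash
python3 - <<'E'
from h import *
p=imaging.camera_params("wrist");W,K=wcam();s=arm.observe();Rm=R.from_rotvec(s['ee_rot']).as_matrix()
H=np.linalg.inv(p['hand_eye'])
def pt(q): c=K@(H@np.r_[q,1])[:3];c=c[:2]/c[2];return c, (c-[150,120])*2
for q in [(.0095,.0,.017),(-.0095,0,.017),(.0095,.046,.017),(-.0095,.046,.017),(.0095,.065,.017)]: print(q,*pt(q))
print(Rm.round(3),s['position'])
Pw=lambda q:s['position']+Rm@np.array(q)
for n in("top","side"): print(n,proj(n,[Pw((0,0,.017)),Pw((0,0,0))]), "side crop",(proj(n,[Pw((0,0,.017))])-[180,240])*400/70)
E
```

```text
(0.0095, 0.0, 0.017) [254.97852344 210.62057582] [209.95704689 181.24115165]
(-0.0095, 0, 0.017) [254.92038957 233.90071057] [209.84077914 227.80142114]
(0.0095, 0.046, 0.017) [316.45793468 210.66085489] [332.91586935 181.32170978]
(-0.0095, 0.046, 0.017) [314.79729374 233.93404926] [329.59458748 227.86809851]
(0.0095, 0.065, 0.017) [341.8422834  210.67748579] [383.68456679 181.35497157]
[[ 0.93  -0.367  0.   ]
 [-0.367 -0.93  -0.   ]
 [ 0.     0.    -1.   ]] [ 0.45200666 -0.27506957  0.06624082]
top [[336.5614829  219.22647662]
 [337.64469966 218.50363936]] side crop [[ 894.63704516 -118.70584788]]
side [[221.1436079  275.5733112 ]
 [220.95620328 270.39568898]] side crop [[235.10633088 203.27606398]]
```

```bash
python3 - <<'E'
from h import *
Rm=R.from_rotvec([3.08886773e+00,-5.72115391e-01,8.00656582e-04]).as_matrix();p=np.array([0.45306795,-0.27548284,0.06653415])
for z in (.017,-.02):
  for x in(-.0095,.0095):
    for y in(.034,.053):
      print(x,y,z,((proj("side",[p+Rm@[x,y,z]])-[180,240])*400/70).round(0))
c=np.array([.4518,-.2761])
print("plate pred side", ((proj("side",[[*c,.082],[*c,.036],[*c,0]])-[180,240])*400/70).round(0))
print("plate pred top crop6", ((proj("top",[[*c,.082],[*c,.036],[*c,0]])-[305,195])*6).round(0))
E
```

```text
-0.0095 0.034 0.017 [[189. 246.]]
-0.0095 0.053 0.017 [[172. 274.]]
0.0095 0.034 0.017 [[229. 255.]]
0.0095 0.053 0.017 [[213. 284.]]
-0.0095 0.034 -0.02 [[186. 180.]]
-0.0095 0.053 -0.02 [[169. 207.]]
0.0095 0.034 -0.02 [[226. 189.]]
0.0095 0.053 -0.02 [[210. 216.]]
plate pred side [[233. 147.]
 [235. 227.]
 [238. 288.]]
plate pred top crop6 [[204. 137.]
 [186. 149.]
 [173. 157.]]
```

Side view: the fingertips end at about y=185 in the crop, but the data predicts 250–280. So the real tips stop higher than stated, and the jaws probably closed above the plate. I'll measure how much shorter they are.

```bash
python3 - <<'E'
from h import *
p=imaging.camera_params("wrist");W,K=wcam();H=np.linalg.inv(p['hand_eye'])
for z in (.017,.0,-.01,-.02,-.03,-.04):
  o=[]
  for x,y in((.0095,-.034),(-.0095,-.034),(.0095,.034)):
    c=K@(H@np.r_[x,y,z,1])[:3];o.append((((c[:2]/c[2])-[150,120])*2).round(0))
  print(z,*o)
I=imaging.get_image("wrist");S=imaging.get_image("side")
a=cv2.resize(I[180:280,200:300,::-1],(400,400),interpolation=cv2.INTER_CUBIC)
b=cv2.resize(S[240:290,195:245,::-1],(400,400),interpolation=cv2.INTER_CUBIC)
cv2.imwrite("pics/w4.png",np.hstack([a,b]))
E
```

```text
0.017 [119. 181.] [121. 228.] [301. 181.]
0.0 [112. 198.] [114. 248.] [309. 198.]
-0.01 [107. 209.] [110. 261.] [314. 209.]
-0.02 [101. 222.] [104. 276.] [320. 222.]
-0.03 [ 95. 236.] [ 99. 293.] [327. 236.]
-0.04 [ 88. 252.] [ 92. 312.] [334. 252.]
```

View pics/w4.png

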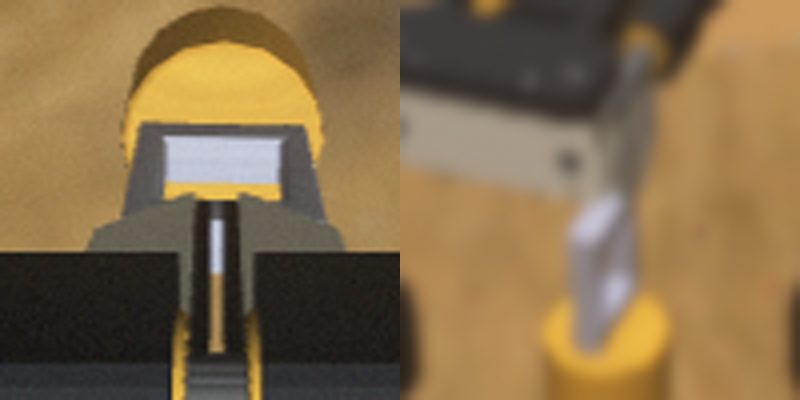

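Wrist and side views agree that the tips sit roughly 40–50 mm short of the stated place, just above the plate top. I'll open, go lower in steps while watching the force, and then look.

Call:
jog_arm(
  moves=[
    {"fingers": -0.3,"xyz": [0,0,0],"angular": [0,0,0]},
    {"fingers": -0.3,"xyz": [0,0,0],"angular": [0,0,0]},
    {"fingers": -0.3,"xyz": [0,0,0],"angular": [0,0,0]},
    {"fingers": -0.3,"xyz": [0,0,0],"angular": [0,0,0]},
    {"fingers": -0.3,"xyz": [0,0,0],"angular": [0,0,0]},
    {"fingers": -0.3,"xyz": [0,0,0],"angular": [0,0,0]},
    {"fingers": -0.3,"xyz": [0,0,0.5],"angular": [0,0,0]},
    {"fingers": -0.3,"xyz": [0,0,1.0],"angular": [0,0,0]},
    {"fingers": -0.3,"xyz": [0,0,1.5],"angular": [0,0,0]},
    {"fingers": -0.3,"xyz": [0,0,2.0],"angular": [0,0,0]},
    {"fingers": -0.3,"xyz": [0,0,2.0],"angular": [0,0,0]},
  ],
)

```text
clock: 5.3
position: [0.4516, -0.2749, 0.0457]
ee_rot: [-3.086, 0.588, 0.001]
force: [-0.0, 0.0, 1.5]
width: 0.652
```

```bash
python3 - <<'E'
from h import *
I=imaging.get_image("wrist");S=imaging.get_image("side")
a=cv2.resize(I[130:330,160:360,::-1],(400,600)[:1]*2,interpolation=cv2.INTER_CUBIC)
b=cv2.resize(S[235:295,190:250,::-1],(400,400),interpolation=cv2.INTER_CUBIC)
cv2.imwrite("pics/w5.png",np.hstack([a,b]));s=arm.observe();print(s['clock'],s['position'],s['width'],s['force'])
E
```

```text
5.4 [ 0.45198298 -0.27507792  0.04620058] 0.6507614091549065 [-0.24009876  0.24968244  0.45908177]
```

View pics/w5.png

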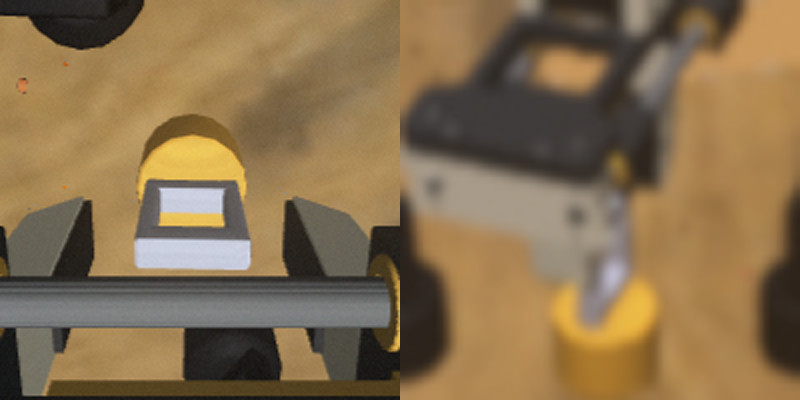

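The plate now lies between the jaws. By the wrist geometry the tip front corners are at about tool z −0.02, so the fingers protrude only about 29 mm from the body. I'll grip slightly lower.

Call:
jog_arm(
  moves=[
    {"fingers": 0,"xyz": [0,0,0.3],"angular": [0,0,0]},
    {"fingers": 0.5,"xyz": [0,0,0.3],"angular": [0,0,0]},
    {"fingers": 1,"xyz": [0,0,0.3],"angular": [0,0,0]},
    {"fingers": 1,"xyz": [0,0,0.3],"angular": [0,0,0]},
    {"fingers": 1,"xyz": [0,0,0.3],"angular": [0,0,0]},
    {"fingers": 1,"xyz": [0,0,0.3],"angular": [0,0,0]},
  ],
  grip_force=20,
)

```text
clock: 6.15
position: [0.452, -0.2751, 0.0433]
ee_rot: [3.086, -0.588, 0.0]
force: [0.3, -1.1, -0.6]
width: 0.367
```

It has gripped: width 0.367 × 92 mm = 33.8 mm, against a 34 mm plate. Lifting.

Call:
jog_arm(
  moves=[
    {"fingers": 1,"xyz": [0,0,-0.2],"angular": [0,0,0]},
    {"fingers": 1,"xyz": [0,0,-0.6],"angular": [0,0,0]},
    {"fingers": 1,"xyz": [0,0,-1.2],"angular": [0,0,0]},
    {"fingers": 1,"xyz": [0,0,-2.5],"angular": [0,0,0]},
    {"fingers": 1,"xyz": [0,0,-4.5],"angular": [0,0,0]},
    {"fingers": 1,"xyz": [0,0,-7],"angular": [0,0,0]},
    {"fingers": 1,"xyz": [0,0,-9.5],"angular": [0,0,0]},
    {"fingers": 1,"xyz": [0,0,-12],"angular": [0,0,0]},
    {"fingers": 1,"xyz": [0,0,-13.8],"angular": [0,0,0]},
    {"fingers": 1,"xyz": [0,0,-14.4],"angular": [0,0,0]},
    {"fingers": 1,"xyz": [0,0,-14.4],"angular": [0,0,0]},
    {"fingers": 1,"xyz": [0,0,-14.4],"angular": [0,0,0]},
  ],
)

```text
clock: 7.65
position: [0.4515, -0.2748, 0.1865]
ee_rot: [-3.086, 0.587, 0.002]
force: [-0.5, 0.1, -2.7]
width: 0.37
```

Call:
jog_arm(
  moves=[
    {"fingers": 1,"xyz": [0,0,0],"angular": [0,0,-0.15]},
    {"fingers": 1,"xyz": [0,0,0],"angular": [0,0,-0.32]},
    {"fingers": 1,"xyz": [0,0,0],"angular": [0,0,-0.5]},
    {"fingers": 1,"xyz": [0,0,0],"angular": [0,0,-0.68]},
    {"fingers": 1,"xyz": [0,0,0],"angular": [0,0,-0.86]},
    {"fingers": 1,"xyz": [0,0,0],"angular": [0,0,-1.04]},
    {"fingers": 1,"xyz": [0,0,0],"angular": [0,0,-1.22]},
    {"fingers": 1,"xyz": [0,0,0],"angular": [0,0,-1.4]},
    {"fingers": 1,"xyz": [0,0,0],"angular": [0,0,-1.58]},
    {"fingers": 1,"xyz": [0,0,0],"angular": [0,0,-1.7]},
    {"fingers": 1,"xyz": [0,0,0],"angular": [0,0,-1.78]},
    {"fingers": 1,"xyz": [0,0,0],"angular": [0,0,-1.78]},
  ],
)

```text
clock: 9.15
position: [0.4515, -0.2749, 0.1865]
ee_rot: [-2.399, -2.027, 0.001]
force: [-0.8, 0.1, -2.6]
width: 0.369
```

```bash
python3 - <<'E'
from h import *
s=arm.observe();print(s['clock'],s['position'],s['width'],s['force'],s['joints'])
Rm=R.from_rotvec(s['ee_rot']).as_matrix();print(Rm.round(3))
yaw=np.arctan2(Rm[1,0],Rm[0,0]);t=.032+np.pi;print(yaw,"world turn needed",(t-yaw)%(2*np.pi))
d=np.array([.495,-.050,.1875])-s['position'];print("tool shift cm",Rm.T@d*100)
E
```

```text
9.15 [ 0.45151221 -0.27491643  0.18645885] 0.3686474755574914 [-0.84287009  0.11999261 -2.63857466] [ 0.7197407   0.32496115 -0.3518162   1.80796553  0.12809423  1.03234585
  0.15108273]
[[ 0.167  0.986 -0.001]
 [ 0.986 -0.167  0.001]
 [ 0.001 -0.001 -1.   ]]
1.403026794448105 world turn needed 1.7705658591416882
tool shift cm [22.90209062  0.53186914 -0.08996549]
```

Call:
jog_arm(
  moves=[
    {"fingers": 1,"xyz": [1,0,0],"angular": [0,0,-0.15]},
    {"fingers": 1,"xyz": [3,0.1,0],"angular": [0,0,-0.32]},
    {"fingers": 1,"xyz": [5.5,0.1,0],"angular": [0,0,-0.5]},
    {"fingers": 1,"xyz": [8,0.2,0],"angular": [0,0,-0.68]},
    {"fingers": 1,"xyz": [10.5,0.2,0],"angular": [0,0,-0.86]},
    {"fingers": 1,"xyz": [13,0.3,0],"angular": [0,0,-1.04]},
    {"fingers": 1,"xyz": [15.5,0.3,0],"angular": [0,0,-1.22]},
    {"fingers": 1,"xyz": [18,0.4,0],"angular": [0,0,-1.4]},
    {"fingers": 1,"xyz": [20.3,0.5,0],"angular": [0,0,-1.58]},
    {"fingers": 1,"xyz": [22,0.5,-0.1],"angular": [0,0,-1.7]},
    {"fingers": 1,"xyz": [22.9,0.5,-0.1],"angular": [0,0,-1.77]},
    {"fingers": 1,"xyz": [22.9,0.5,-0.1],"angular": [0,0,-1.77]},
  ],
)

```text
clock: 10.65
position: [0.4949, -0.0494, 0.1879]
ee_rot: [0.049, -3.141, -0.001]
force: [0.4, -1.1, -2.5]
width: 0.367
```

```bash
python3 - <<'E'
from h import *
s=arm.observe();print(s['clock'],s['position'],s['width'],s['force'],s['joints'])
Rm=R.from_rotvec(s['ee_rot']).as_matrix();print(np.arctan2(Rm[1,0],Rm[0,0]))
W,K=wcam();np.savez("w6.npz",W=W,K=K,p=s['position'],R=Rm)
I=imaging.get_image("wrist");S=imaging.get_image("side");T=imaging.get_image("top")
for n,X in(("W",I),("S",S),("T",T)): cv2.imwrite(f"pics/raw6{n}.png",X[:,:,::-1])
a=cv2.resize(I[80:280,155:355,::-1],(400,400),interpolation=cv2.INTER_CUBIC)
b=cv2.resize(S[150:230,220:300,::-1],(400,400),interpolation=cv2.INTER_CUBIC)
cv2.imwrite("pics/w6.png",np.hstack([a,b]))
E
```

```text
10.65 [ 0.49488181 -0.04942654  0.18792744] 0.36683630844812704 [ 0.35055919 -1.07807569 -2.52703463] [ 0.62228845  0.35571104 -0.80561752  1.85175551  0.291945    1.05709253
  1.30434138]
-3.1103063675540104
```

View pics/w6.png

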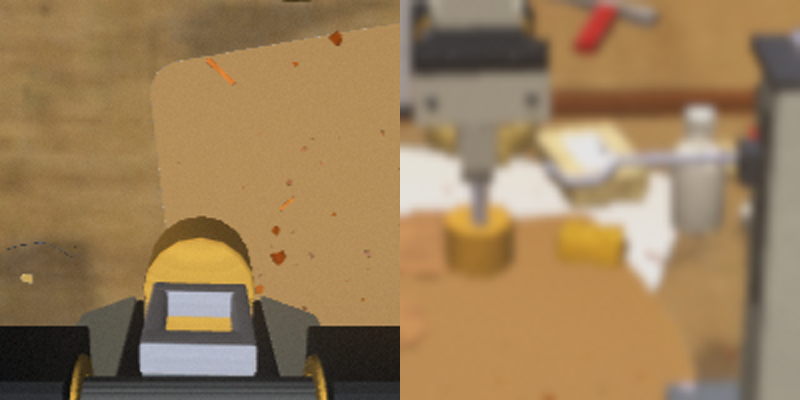

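Side view: the weight hangs upright with its plate edge-on to the camera. The brass top centre is at about (80,222) in the crop, and the hook's level bottom at about (160–190,175). I'll check these against predictions.

```bash
python3 - <<'E'
from h import *
d=np.load("w6.npz");p,Rm=d['p'],d['R']
f=lambda P:((proj("side",[P])-[220,150])*5).round(0)[0]
for h,n in((.082,"plate top"),(.036,"brass top"),(0,"bottom"),(.058,"eye")):
    print(n,f(p+Rm@[0,0,-(h-.0433)]))
ax=np.array([np.cos(.032),np.sin(.032),0]);seat=np.array([.5587,-.048,.2012])
for n,a,z in(("tip",-.021,.009),("s-10",-.01,0),("seat",0,0),("s10",.01,0),("s22",.022,.012),("col",.109,.012)): print(n,f(seat+ax*a+[0,0,z]))
I=cv2.imread("pics/raw6S.png");T=cv2.imread("pics/raw6T.png")
a=cv2.resize(I[172:197,240:290],(800,400),interpolation=cv2.INTER_CUBIC)
b=cv2.resize(T[150:200,215:315],(400,200),interpolation=cv2.INTER_CUBIC)
c=cv2.resize(cv2.imread("pics/top0.png")[230:310,360:440],(200,200),interpolation=cv2.INTER_CUBIC)
cv2.imwrite("pics/w7.png",np.vstack([a,np.hstack([b,c,np.zeros((200,200,3),np.uint8)])]))
E
```

```text
plate top [ 75. 142.]
brass top [ 75. 211.]
bottom [ 76. 263.]
eye [ 75. 178.]
tip [146. 165.]
s-10 [164. 178.]
seat [181. 177.]
s10 [197. 177.]
s22 [217. 158.]
col [359. 153.]
```

View pics/w7.png

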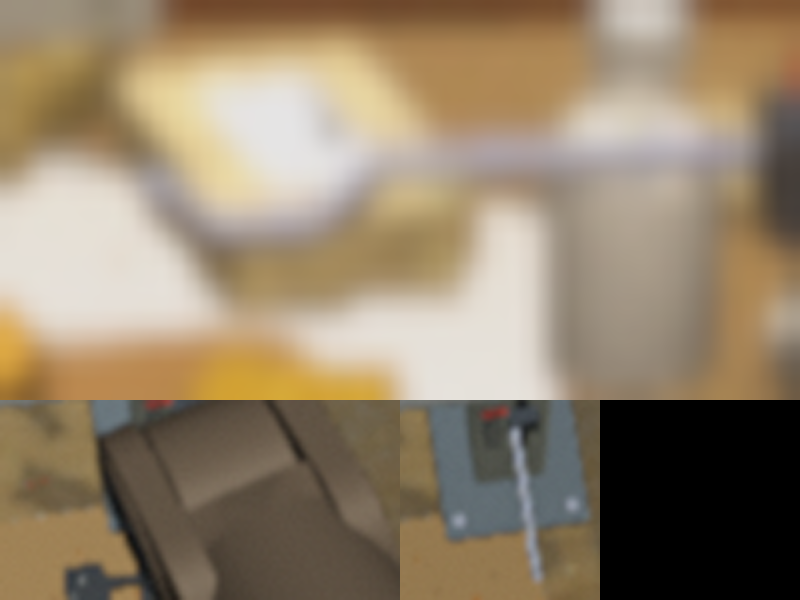

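```bash
python3 - <<'E'
from h import *
I=cv2.imread("pics/raw6S.png");H=cv2.cvtColor(I,cv2.COLOR_BGR2HSV)
for v in range(180,209): print(v,[tuple(int(x) for x in I[v,u,::-1]) for u in (232,236,240)])
for v in (196,200): print([ (u,*map(int,I[v,u,::-1])) for u in range(226,247)])
d=np.load("w6.npz");p,Rm=d['p'],d['R']
th=np.linspace(0,6.28,60)
for h in(.036,0):
    q=proj("side",[p+Rm@[.021*np.cos(t),.021*np.sin(t),-(h-.0433)] for t in th]);print(h,q.min(0),q.max(0))
E
```

```text
180 [(145, 133, 114), (145, 133, 117), (160, 132, 80)]
181 [(156, 144, 127), (145, 133, 116), (154, 128, 82)]
182 [(169, 158, 143), (143, 131, 114), (162, 140, 103)]
183 [(172, 162, 148), (134, 123, 107), (189, 173, 150)]
184 [(167, 157, 145), (119, 108, 94), (216, 206, 192)]
185 [(168, 159, 147), (110, 100, 88), (227, 220, 209)]
186 [(192, 183, 173), (118, 107, 99), (228, 222, 212)]
187 [(218, 210, 201), (132, 120, 114), (229, 223, 214)]
188 [(227, 220, 212), (139, 126, 122), (229, 224, 215)]
189 [(227, 218, 208), (141, 127, 121), (229, 221, 210)]
190 [(225, 205, 180), (144, 128, 119), (226, 209, 188)]
191 [(221, 183, 125), (147, 129, 115), (222, 190, 142)]
192 [(221, 172, 81), (149, 129, 113), (221, 175, 95)]
193 [(221, 170, 70), (152, 130, 111), (220, 169, 73)]
194 [(220, 168, 68), (165, 135, 100), (213, 161, 65)]
195 [(213, 160, 64), (189, 146, 80), (192, 142, 56)]
196 [(193, 142, 56), (196, 147, 65), (161, 116, 49)]
197 [(168, 120, 49), (177, 128, 52), (140, 100, 44)]
198 [(156, 111, 46), (162, 115, 47), (133, 95, 43)]
199 [(155, 110, 46), (159, 112, 47), (131, 93, 41)]
200 [(15
[... 765 characters left out ...]
, 161, 116, 49), (241, 144, 103, 48), (242, 147, 107, 57), (243, 172, 125, 72), (244, 185, 135, 79), (245, 187, 137, 80), (246, 187, 137, 80)]
[(226, 190, 137, 86), (227, 188, 135, 84), (228, 175, 125, 75), (229, 149, 106, 56), (230, 140, 99, 45), (231, 148, 104, 44), (232, 154, 109, 45), (233, 159, 112, 46), (234, 161, 114, 47), (235, 160, 114, 46), (236, 158, 112, 47), (237, 152, 108, 46), (238, 147, 104, 45), (239, 140, 99, 44), (240, 131, 92, 42), (241, 125, 90, 44), (242, 140, 102, 56), (243, 171, 125, 73), (244, 185, 137, 81), (245, 187, 138, 81), (246, 186, 138, 80)]
0.036 [228.16603761 189.12577928] [242.01321408 195.28762771]
0 [228.39411282 199.4577132 ] [242.04085593 205.88952924]
```

The measured weight position fits the prediction to about 1 mm. I'll raise it 1.5 mm and start threading, watching the force.

Call:
jog_arm(
  moves=[
    {"fingers": 1,"xyz": [-0.5,0,-0.15],"angular": [0,0,0]},
    {"fingers": 1,"xyz": [-1.2,0,-0.15],"angular": [0,0,0]},
    {"fingers": 1,"xyz": [-2,0,-0.15],"angular": [0,0,0]},
    {"fingers": 1,"xyz": [-2.8,0,-0.15],"angular": [0,0,0]},
    {"fingers": 1,"xyz": [-3.3,0,-0.15],"angular": [0,0,0]},
    {"fingers": 1,"xyz": [-3.7,0,-0.15],"angular": [0,0,0]},
    {"fingers": 1,"xyz": [-4.1,0,-0.15],"angular": [0,0,0]},
    {"fingers": 1,"xyz": [-4.5,0,-0.15],"angular": [0,0,0]},
  ],
)

```text
clock: 11.8
position: [0.5401, -0.0486, 0.1897]
ee_rot: [0.05, -3.141, 0.0]
force: [-0.5, 0.1, -2.7]
width: 0.364
```

```bash
cat > chk.py <<'E'
from h import *
s=arm.observe();print(s['clock'],s['position'].round(4),s['force'].round(2),s['ft_torque'].round(3),s['width'])
S=imaging.get_image("side").astype(float)
# bar of hook near the column: steel row profile, columns 270-278
g=(S[170:215,270:279]).mean(1);print([tuple(int(x) for x in r) for r in g[::1]])
E
python3 chk.py
```

```text
11.8 [ 0.5401 -0.0486  0.1897] [-0.55  0.12 -2.7 ] [ 0.047 -0.17  -0.062] 0.3644000245422308
[(118, 74, 46), (120, 83, 59), (131, 100, 75), (148, 118, 86), (164, 132, 93), (170, 137, 95), (172, 140, 97), (177, 146, 103), (184, 156, 118), (191, 168, 140), (190, 175, 164), (179, 169, 170), (164, 152, 150), (161, 145, 129), (172, 156, 136), (183, 170, 153), (188, 177, 162), (189, 178, 164), (189, 178, 164), (188, 178, 165), (187, 178, 165), (186, 177, 164), (185, 176, 164), (184, 175, 162), (184, 175, 163), (188, 178, 166), (193, 181, 166), (195, 179, 161), (193, 176, 154), (188, 169, 146), (181, 159, 135), (175, 151, 125), (176, 150, 121), (180, 154, 123), (184, 156, 122), (184, 155, 118), (182, 151, 112), (179, 144, 101), (177, 139, 91), (178, 137, 87), (178, 137, 86), (179, 138, 85), (179, 138, 85), (181, 138, 85), (181, 138, 84)]
```

Call:
jog_arm(
  moves=[
    {"fingers": 1,"xyz": [-0.4,0,0],"angular": [0,0,0]},
    {"fingers": 1,"xyz": [-0.8,0,0],"angular": [0,0,0]},
    {"fingers": 1,"xyz": [-1.2,0,0],"angular": [0,0,0]},
    {"fingers": 1,"xyz": [-1.6,0,0],"angular": [0,0,0]},
    {"fingers": 1,"xyz": [-1.8,0,0],"angular": [0,0,0]},
    {"fingers": 1,"xyz": [-1.8,0,0],"angular": [0,0,0]},
  ],
)

```text
clock: 12.6
position: [0.558, -0.048, 0.1897]
ee_rot: [0.051, -3.141, -0.0]
force: [0.3, -0.0, -3.7]
width: 0.369
```

```bash
python3 - <<'E'
from h import *
s=arm.observe();print(s['clock'],s['position'].round(4),s['force'].round(2))
I=imaging.get_image("wrist");S=imaging.get_image("side")
cv2.imwrite("pics/raw8S.png",S[:,:,::-1])
a=cv2.resize(I[120:320,155:355,::-1],(400,400),interpolation=cv2.INTER_CUBIC)
b=cv2.resize(S[165:215,235:285,::-1],(400,400),interpolation=cv2.INTER_CUBIC)
cv2.imwrite("pics/w8.png",np.hstack([a,b]))
E
```

```text
12.6 [ 0.558  -0.048   0.1897] [ 0.28 -0.01 -3.68]
```

View pics/w8.png

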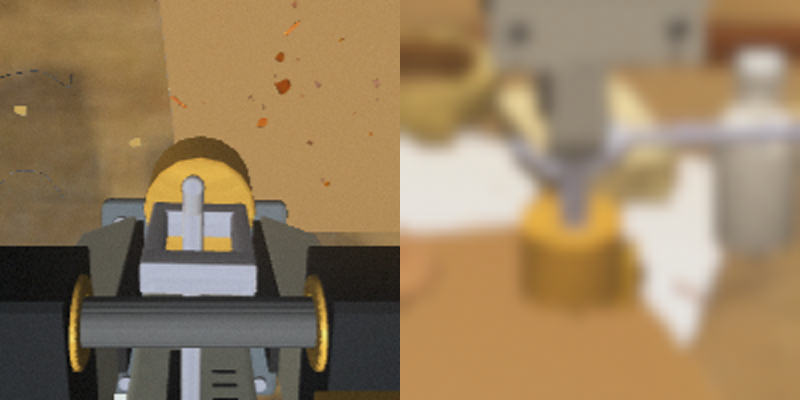

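The hook is threaded: its tip is at (192,185) in the wrist crop, about 2 mm left of the hole's centre at 199. I'll centre it, then average the force for a baseline.

Call:
jog_arm(
  moves=[
    {"fingers": 1,"xyz": [-0.05,-0.1,0],"angular": [0,0,0]},
    {"fingers": 1,"xyz": [-0.05,-0.2,0.1],"angular": [0,0,0]},
    {"fingers": 1,"xyz": [-0.05,-0.2,0.3],"angular": [0,0,0]},
    {"fingers": 1,"xyz": [-0.05,-0.2,0.5],"angular": [0,0,0]},
    {"fingers": 1,"xyz": [-0.05,-0.2,0.7],"angular": [0,0,0]},
    {"fingers": 1,"xyz": [-0.05,-0.2,0.9],"angular": [0,0,0]},
    {"fingers": 1,"xyz": [-0.05,-0.2,1.0],"angular": [0,0,0]},
    {"fingers": 1,"xyz": [-0.05,-0.2,1.0],"angular": [0,0,0]},
  ],
)

```text
clock: 13.7
position: [0.5585, -0.05, 0.1796]
ee_rot: [0.05, -3.141, -0.0]
force: [0.5, -1.0, -2.6]
width: 0.365
```

```bash
cat > avg.py <<'E'
from h import *
import sys
F=[]
def bar(S):  # bluish bar row at columns 270-278 near column
    g=S[165:235,268:276].astype(float).mean(1);b=g[:,2]-g[:,0];return b
for i in range(int(sys.argv[1])):
    S=imaging.get_image("side");s=arm.observe();F.append(s['force'])
F=np.array(F);b=bar(S);j=b.argmax();w=np.clip(b[j-2:j+3]+15,0,None)
print(s['clock'],s['position'].round(4),F.mean(0).round(2),(F.std(0)/len(F)**.5).round(2),"bar v",165+(w*np.arange(j-2,j+3)).sum()/w.sum(),b[j],"w",round(s['width'],3))
E
python3 avg.py 14
```

```text
14.4 [ 0.5585 -0.0501  0.1797] [-0.06  0.   -2.9 ] [0.1  0.12 0.15] bar v 181.0 -12.375 w 0.367
```

Call:
jog_arm(
  moves=[
    {"fingers": 1,"xyz": [0,0,0.2],"angular": [0,0,0]},
    {"fingers": 1,"xyz": [0,0,0.4],"angular": [0,0,0]},
    {"fingers": 1,"xyz": [0,0,0.6],"angular": [0,0,0]},
    {"fingers": 1,"xyz": [0,0,0.8],"angular": [0,0,0]},
    {"fingers": 1,"xyz": [0,0,1.0],"angular": [0,0,0]},
    {"fingers": 1,"xyz": [0,0,1.2],"angular": [0,0,0]},
    {"fingers": 1,"xyz": [0,0,1.4],"angular": [0,0,0]},
    {"fingers": 1,"xyz": [0,0,1.6],"angular": [0,0,0]},
    {"fingers": 1,"xyz": [0,0,1.8],"angular": [0,0,0]},
    {"fingers": 1,"xyz": [0,0,2.0],"angular": [0,0,0]},
    {"fingers": 1,"xyz": [0,0,2.0],"angular": [0,0,0]},
  ],
)

```text
clock: 15.78
position: [0.5585, -0.05, 0.1596]
ee_rot: [0.05, -3.141, -0.0]
force: [-0.3, -0.1, -1.6]
width: 0.367
```

```bash
python3 avg.py 14
```

```text
16.475 [ 0.5585 -0.05    0.1597] [-0.46 -0.22 -1.49] [0.1  0.11 0.15] bar v 186.0 -6.625 w 0.365
```

Call:
jog_arm(
  moves=[
    {"fingers": 1,"xyz": [0,0,0.15],"angular": [0,0,0]},
    {"fingers": 1,"xyz": [0,0,0.3],"angular": [0,0,0]},
    {"fingers": 1,"xyz": [0,0,0.45],"angular": [0,0,0]},
    {"fingers": 1,"xyz": [0,0,0.6],"angular": [0,0,0]},
    {"fingers": 1,"xyz": [0,0,0.75],"angular": [0,0,0]},
    {"fingers": 1,"xyz": [0,0,0.9],"angular": [0,0,0]},
    {"fingers": 1,"xyz": [0,0,1.05],"angular": [0,0,0]},
    {"fingers": 1,"xyz": [0,0,1.2],"angular": [0,0,0]},
    {"fingers": 1,"xyz": [0,0,1.2],"angular": [0,0,0]},
  ],
)

```text
clock: 17.6
position: [0.5586, -0.05, 0.1476]
ee_rot: [-0.051, 3.141, 0.0]
force: [0.4, 1.0, -0.8]
width: 0.367
```

```bash
python3 avg.py 14
```

```text
18.3 [ 0.5586 -0.05    0.1477] [ 0.37  0.07 -0.59] [0.12 0.12 0.12] bar v 189.32876712328766 -4.25 w 0.368
```

Call:
jog_arm(
  moves=[
    {"fingers": 1,"xyz": [0,0,0.12],"angular": [0,0,0]},
    {"fingers": 1,"xyz": [0,0,0.24],"angular": [0,0,0]},
    {"fingers": 1,"xyz": [0,0,0.36],"angular": [0,0,0]},
    {"fingers": 1,"xyz": [0,0,0.48],"angular": [0,0,0]},
    {"fingers": 1,"xyz": [0,0,0.6],"angular": [0,0,0]},
    {"fingers": 1,"xyz": [0,0,0.7],"angular": [0,0,0]},
    {"fingers": 1,"xyz": [0,0,0.7],"angular": [0,0,0]},
  ],
)

```text
clock: 19.18
position: [0.5586, -0.05, 0.1407]
ee_rot: [-0.05, 3.141, -0.0]
force: [1.8, 0.8, 0.7]
width: 0.367
```

```bash
python3 avg.py 30
```

```text
20.675 [ 0.5585 -0.05    0.1407] [ 1.    0.06 -0.23] [0.09 0.09 0.1 ] bar v 191.20398009950247 -2.625 w 0.367
```

Call:
jog_arm(
  moves=[
    {"fingers": 1,"xyz": [-0.05,0,0.05],"angular": [0,0,0]},
    {"fingers": 1,"xyz": [-0.1,0,0.1],"angular": [0,0,0]},
    {"fingers": 1,"xyz": [-0.1,0,0.15],"angular": [0,0,0]},
    {"fingers": 1,"xyz": [-0.1,0,0.15],"angular": [0,0,0]},
  ],
)

```text
clock: 21.18
position: [0.5592, -0.05, 0.1391]
ee_rot: [0.05, -3.141, 0.0]
force: [-1.6, -0.2, 0.3]
width: 0.367
```

```bash
python3 avg.py 24
```

```text
22.375 [ 0.5595 -0.05    0.1392] [-1.79 -0.13  0.07] [0.08 0.1  0.11] bar v 191.9109947643979 -3.0 w 0.371
```

Call:
jog_arm(
  moves=[
    {"fingers": 1,"xyz": [0.03,0,0],"angular": [0,0,0]},
    {"fingers": 1,"xyz": [0.06,0,0],"angular": [0,0,0]},
    {"fingers": 1,"xyz": [0.06,0,0],"angular": [0,0,0]},
    {"fingers": 1,"xyz": [0.06,0,0],"angular": [0,0,0]},
  ],
  grip_force=10,
)

```text
clock: 22.88
position: [0.5594, -0.05, 0.1394]
ee_rot: [-0.05, 3.14, 0.0]
force: [1.4, -0.6, 0.8]
width: 0.364
```

```bash
python3 avg.py 12
```

```text
23.475 [ 0.559  -0.05    0.1392] [ 1.67 -0.24  0.04] [0.12 0.14 0.19] bar v 191.93048128342247 -3.0 w 0.371
```

Call:
jog_arm(
  moves=[
    {"fingers": 1,"xyz": [0,0,0],"angular": [0,0,0]},
    {"fingers": 1,"xyz": [0,0,0],"angular": [0,0,0]},
    {"fingers": 1,"xyz": [0,0,0],"angular": [0,0,0]},
    {"fingers": 1,"xyz": [0,0,0],"angular": [0,0,0]},
    {"fingers": 1,"xyz": [0,0,0],"angular": [0,0,0]},
    {"fingers": 1,"xyz": [0,0,0],"angular": [0,0,0]},
  ],
  grip_force=3,
)

```text
clock: 24.22
position: [0.5589, -0.05, 0.1392]
ee_rot: [0.05, -3.141, 0.0]
force: [2.6, 0.1, -0.1]
width: 0.371
```

```bash
python3 avg.py 12
```

```text
24.825 [ 0.5589 -0.05    0.1392] [ 1.72  0.24 -0.1 ] [0.15 0.12 0.12] bar v 191.88829787234042 -3.125 w 0.37
```

Call:
jog_arm(
  moves=[
    {"fingers": 1,"xyz": [-0.03,0,0],"angular": [0,0,0]},
    {"fingers": 1,"xyz": [-0.03,0,0],"angular": [0,0,0]},
    {"fingers": 1,"xyz": [-0.03,0,0],"angular": [0,0,0]},
  ],
)

```text
clock: 25.2
position: [0.559, -0.05, 0.1391]
ee_rot: [0.05, -3.141, 0.0]
force: [0.3, 0.2, -0.2]
width: 0.371
```

```bash
python3 avg.py 8
```

```text
25.6 [ 0.559  -0.05    0.1391] [-0.26  0.55  0.01] [0.18 0.14 0.21] bar v 191.935 -2.125 w 0.373
```

Call:
jog_arm(
  moves=[
    {"fingers": 0.24,"xyz": [0,0,0],"angular": [0,0,0]},
    {"fingers": 0.2,"xyz": [0,0,0],"angular": [0,0,0]},
    {"fingers": 0.16,"xyz": [0,0,0],"angular": [0,0,0]},
    {"fingers": 0.12,"xyz": [0,0,0],"angular": [0,0,0]},
    {"fingers": 0.08,"xyz": [0,0,0],"angular": [0,0,0]},
    {"fingers": 0.0,"xyz": [0,0,0],"angular": [0,0,0]},
  ],
)

```text
clock: 26.35
position: [0.5593, -0.05, 0.1392]
ee_rot: [-0.05, 3.141, -0.0]
force: [-1.2, -0.3, 0.1]
width: 0.491
```

```bash
python3 avg.py 6
```

```text
26.65 [ 0.5592 -0.05    0.1392] [0.04 0.27 0.08] [0.18 0.19 0.2 ] bar v 191.89655172413794 -3.5 w 0.499
```

Released with no movement of the bar (191.9 before and after). Opening a little wider and leaving it to settle.

Call:
jog_arm(
  moves=[
    {"fingers": -0.2,"xyz": [0,0,0],"angular": [0,0,0]},
    {"fingers": -0.2,"xyz": [0,0,0],"angular": [0,0,0]},
    {"fingers": -0.2,"xyz": [0,0,0],"angular": [0,0,0]},
    {"fingers": -0.2,"xyz": [0,0,0],"angular": [0,0,0]},
    {"fingers": -0.2,"xyz": [0,0,0],"angular": [0,0,0]},
    {"fingers": -0.2,"xyz": [0,0,0],"angular": [0,0,0]},
    {"fingers": -0.2,"xyz": [0,0,0],"angular": [0,0,0]},
    {"fingers": -0.2,"xyz": [0,0,0],"angular": [0,0,0]},
    {"fingers": -0.2,"xyz": [0,0,0],"angular": [0,0,0]},
    {"fingers": -0.2,"xyz": [0,0,0],"angular": [0,0,0]},
    {"fingers": -0.2,"xyz": [0,0,0],"angular": [0,0,0]},
    {"fingers": -0.2,"xyz": [0,0,0],"angular": [0,0,0]},
  ],
)

```text
clock: 28.15
position: [0.5592, -0.05, 0.1392]
ee_rot: [-0.05, 3.141, -0.0]
force: [0.5, 1.3, -0.2]
width: 0.598
```

Call:
jog_arm(
  moves=[
    {"fingers": -0.2,"xyz": [0,0,0],"angular": [0,0,0]},
    {"fingers": -0.2,"xyz": [0,0,0],"angular": [0,0,0]},
    {"fingers": -0.2,"xyz": [0,0,0],"angular": [0,0,0]},
    {"fingers": -0.2,"xyz": [0,0,0],"angular": [0,0,0]},
    {"fingers": -0.2,"xyz": [0,0,0],"angular": [0,0,0]},
    {"fingers": -0.2,"xyz": [0,0,0],"angular": [0,0,0]},
    {"fingers": -0.2,"xyz": [0,0,0],"angular": [0,0,0]},
    {"fingers": -0.2,"xyz": [0,0,0],"angular": [0,0,0]},
  ],
)

```text
clock: 29.15
position: [0.5592, -0.05, 0.1392]
ee_rot: [0.05, -3.141, 0.0]
force: [-0.6, 1.0, 0.0]
width: 0.6
```

```bash
python3 avg.py 8; python3 - <<'E'
from h import *
I=imaging.get_image("wrist");np.save("w9.npy",I)
# plate edges in the wrist picture vs. before: row profile through plate top face
P=cv2.imread("pics/w8.png")
g=I[230:270:6,205:305].astype(int).sum(2)//3
for r in g: print(list(r[::3]))
E
```

```text
29.55 [ 0.5592 -0.05    0.1392] [-0.05  0.05  0.12] [0.24 0.12 0.28] bar v 191.8950276243094 -3.25 w 0.601
[np.int64(64), np.int64(43), np.int64(119), np.int64(121), np.int64(120), np.int64(118), np.int64(120), np.int64(115), np.int64(117), np.int64(78), np.int64(72), np.int64(82), np.int64(183), np.int64(185), np.int64(182), np.int64(167), np.int64(177), np.int64(167), np.int64(117), np.int64(185), np.int64(187), np.int64(184), np.int64(97), np.int64(84), np.int64(77), np.int64(120), np.int64(133), np.int64(132), np.int64(133), np.int64(132), np.int64(133), np.int64(132), np.int64(49), np.int64(86)]
[np.int64(24), np.int64(26), np.int64(93), np.int64(93), np.int64(95), np.int64(95), np.int64(93), np.int64(94), np.int64(80), np.int64(75), np.int64(71), np.int64(84), np.int64(179), np.int64(180), np.int64(180), np.int64(181), np.int64(178), np.int64(172), np.int64(135), np.int64(178), np.int64(180), np.int64(177), np.int64(93), np.int64(83), np.int64(74), np.int64(77), np.int64(85), np.int64(85), np.int64(86), np.int64(85), np.int64(85), np.int64(61), np.int64(40), np.int64(39)]
[np.i
[... 1799 characters left out ...]
, np.int64(178), np.int64(181), np.int64(177), np.int64(184), np.int64(178), np.int64(106), np.int64(119), np.int64(119), np.int64(118), np.int64(118), np.int64(64), np.int64(34), np.int64(36)]
[np.int64(24), np.int64(78), np.int64(115), np.int64(119), np.int64(117), np.int64(114), np.int64(112), np.int64(127), np.int64(143), np.int64(145), np.int64(144), np.int64(160), np.int64(161), np.int64(161), np.int64(162), np.int64(177), np.int64(178), np.int64(176), np.int64(176), np.int64(178), np.int64(177), np.int64(176), np.int64(176), np.int64(176), np.int64(184), np.int64(185), np.int64(120), np.int64(120), np.int64(120), np.int64(121), np.int64(120), np.int64(118), np.int64(33), np.int64(33)]
```

It has hung untouched and still for about 3 s, centred between the jaws. Regripping gently.

Call:
jog_arm(
  moves=[
    {"fingers": 0.0,"xyz": [0,0,0],"angular": [0,0,0]},
    {"fingers": 0.1,"xyz": [0,0,0],"angular": [0,0,0]},
    {"fingers": 0.18,"xyz": [0,0,0],"angular": [0,0,0]},
    {"fingers": 0.22,"xyz": [0,0,0],"angular": [0,0,0]},
    {"fingers": 0.25,"xyz": [0,0,0],"angular": [0,0,0]},
    {"fingers": 0.3,"xyz": [0,0,0],"angular": [0,0,0]},
    {"fingers": 0.5,"xyz": [0,0,0],"angular": [0,0,0]},
    {"fingers": 1,"xyz": [0,0,0],"angular": [0,0,0]},
  ],
  grip_force=5,
)

```text
clock: 30.6
position: [0.5592, -0.05, 0.1392]
ee_rot: [-0.051, 3.141, -0.0]
force: [-0.1, 0.2, 0.9]
width: 0.368
```

Call:
jog_arm(
  moves=[
    {"fingers": 1,"xyz": [0,0,0],"angular": [0,0,0]},
    {"fingers": 1,"xyz": [0,0,0],"angular": [0,0,0]},
    {"fingers": 1,"xyz": [0,0,0],"angular": [0,0,0]},
    {"fingers": 1,"xyz": [0,0,0],"angular": [0,0,0]},
  ],
  grip_force=20,
)

```text
clock: 31.1
position: [0.5592, -0.05, 0.1392]
ee_rot: [0.05, -3.141, -0.0]
force: [-0.6, 0.7, 1.2]
width: 0.364
```

Call:
jog_arm(
  moves=[
    {"fingers": 1,"xyz": [0,0,-0.1],"angular": [0,0,0]},
    {"fingers": 1,"xyz": [0,0,-0.3],"angular": [0,0,0]},
    {"fingers": 1,"xyz": [0,0,-0.5],"angular": [0,0,0]},
    {"fingers": 1,"xyz": [0,0,-0.75],"angular": [0,0,0]},
    {"fingers": 1,"xyz": [0,0,-1.0],"angular": [0,0,0]},
    {"fingers": 1,"xyz": [0,0,-1.25],"angular": [0,0,0]},
    {"fingers": 1,"xyz": [0,0,-1.5],"angular": [0,0,0]},
    {"fingers": 1,"xyz": [0,0,-1.75],"angular": [0,0,0]},
    {"fingers": 1,"xyz": [0,0,-2.0],"angular": [0,0,0]},
    {"fingers": 1,"xyz": [0,0,-2.2],"angular": [0,0,0]},
    {"fingers": 1,"xyz": [0,0,-2.4],"angular": [0,0,0]},
    {"fingers": 1,"xyz": [0,0,-2.4],"angular": [0,0,0]},
  ],
)

```text
clock: 32.6
position: [0.5592, -0.05, 0.1633]
ee_rot: [0.05, -3.141, 0.0]
force: [0.1, -0.5, -1.9]
width: 0.364
```

```bash
python3 avg.py 5
```

```text
32.85 [ 0.5592 -0.05    0.1631] [ 0.11  0.12 -1.96] [0.32 0.2  0.16] bar v 185.0 -7.625 w 0.367
```

Call:
jog_arm(
  moves=[
    {"fingers": 1,"xyz": [0,0,-0.15],"angular": [0,0,0]},
    {"fingers": 1,"xyz": [0,0,-0.35],"angular": [0,0,0]},
    {"fingers": 1,"xyz": [0,0,-0.6],"angular": [0,0,0]},
    {"fingers": 1,"xyz": [0,0,-0.8],"angular": [0,0,0]},
    {"fingers": 1,"xyz": [0,0,-1.0],"angular": [0,0,0]},
    {"fingers": 1,"xyz": [0,0,-1.2],"angular": [0,0,0]},
    {"fingers": 1,"xyz": [0,0,-1.4],"angular": [0,0,0]},
    {"fingers": 1,"xyz": [0,0,-1.7],"angular": [0,0,0]},
    {"fingers": 1,"xyz": [0,0,-2.0],"angular": [0,0,0]},
    {"fingers": 1,"xyz": [0,0,-2.3],"angular": [0,0,0]},
    {"fingers": 1,"xyz": [0,0,-2.6],"angular": [0,0,0]},
    {"fingers": 1,"xyz": [0,0,-2.6],"angular": [0,0,0]},
  ],
)

```text
clock: 34.35
position: [0.5594, -0.05, 0.1895]
ee_rot: [-0.05, 3.141, -0.0]
force: [-0.9, -0.8, -2.6]
width: 0.37
```

```bash
python3 avg.py 5
```

```text
34.6 [ 0.5591 -0.05    0.1891] [-0.08  0.   -2.75] [0.15 0.15 0.18] bar v 181.0 -12.375 w 0.366
```

Call:
jog_arm(
  moves=[
    {"fingers": 1,"xyz": [0.3,0,0],"angular": [0,0,0]},
    {"fingers": 1,"xyz": [0.7,0,0],"angular": [0,0,0]},
    {"fingers": 1,"xyz": [1.1,0,0],"angular": [0,0,0]},
    {"fingers": 1,"xyz": [1.5,0,0],"angular": [0,0,0]},
    {"fingers": 1,"xyz": [1.9,0,0],"angular": [0,0,0]},
    {"fingers": 1,"xyz": [2.3,0,0],"angular": [0,0,0]},
  ],
)

```text
clock: 35.35
position: [0.536, -0.0507, 0.1892]
ee_rot: [-0.05, 3.141, -0.0]
force: [-1.0, 0.5, -2.8]
width: 0.367
```

Call:
jog_arm(
  moves=[
    {"fingers": 1,"xyz": [0.5,0,0],"angular": [0,0,0]},
    {"fingers": 1,"xyz": [1.3,0,0],"angular": [0,0,0]},
    {"fingers": 1,"xyz": [2.5,0,0],"angular": [0,0,0]},
    {"fingers": 1,"xyz": [4,0,0],"angular": [0,0,0]},
    {"fingers": 1,"xyz": [5.5,0,0],"angular": [0,0,0]},
    {"fingers": 1,"xyz": [6.2,0,0],"angular": [0,0,0]},
    {"fingers": 1,"xyz": [6.2,0,0],"angular": [0,0,0]},
  ],
)

```text
clock: 36.22
position: [0.4739, -0.053, 0.1894]
ee_rot: [-0.05, 3.141, -0.001]
force: [0.3, -0.3, -2.4]
width: 0.367
```

```bash
python3 - <<'E'
from h import *
print(atz("top",177.3,238.1,.006),atz("side",225.9,199,.006))
s=arm.observe();Rm=R.from_rotvec(s['ee_rot']).as_matrix();print(s['clock'],s['position'],s['width'])
print(Rm.T@(np.array([.463,.257,.120])-s['position'])*100, s['joints'])
E
```

```text
[0.46146866 0.25590673 0.006     ] [0.46254981 0.24246419 0.006     ]
36.225 [ 0.47390884 -0.0529937   0.1894167 ] 0.3674106699851676
[ 0.10826115 31.02255858  6.92292483] [ 0.6585802   0.3189444  -0.81890415  1.89431027  0.26931259  1.0413507
  1.32961863]
```

Call:
jog_arm(
  moves=[
    {"fingers": 1,"xyz": [0,1,0],"angular": [0,0,0]},
    {"fingers": 1,"xyz": [0,3,0],"angular": [0,0,0]},
    {"fingers": 1,"xyz": [0,6.5,0],"angular": [0,0,0]},
    {"fingers": 1,"xyz": [0,10.5,0],"angular": [0,0,0]},
    {"fingers": 1,"xyz": [0,14.5,0],"angular": [0,0,0]},
    {"fingers": 1,"xyz": [0,18.5,0],"angular": [0,0,0]},
    {"fingers": 1,"xyz": [0,22.5,0],"angular": [0,0,0]},
    {"fingers": 1,"xyz": [0,26.5,0],"angular": [0,0,0]},
    {"fingers": 1,"xyz": [0.1,29.5,0],"angular": [0,0,0]},
    {"fingers": 1,"xyz": [0.1,30.9,0],"angular": [0,0,0]},
    {"fingers": 1,"xyz": [0.1,30.9,0],"angular": [0,0,0]},
    {"fingers": 1,"xyz": [0.1,30.9,0],"angular": [0,0,0]},
  ],
)

```text
clock: 37.72
position: [0.4637, 0.2547, 0.1889]
ee_rot: [0.048, -3.141, 0.002]
force: [-1.0, -0.4, -3.0]
width: 0.368
```

```bash
python3 - <<'E'
from h import *
s=arm.observe();W,K=wcam();np.savez("w10.npz",W=W,K=K);I=imaging.get_image("wrist");cv2.imwrite("pics/w10raw.png",I[:,:,::-1])
cv2.imwrite("pics/w10.png",cv2.resize(I[0:300,56:456,::-1],(800,600),interpolation=cv2.INTER_CUBIC))
print(s['clock'],s['position'],s['ee_rot'],s['force'],s['width'])
for c in ([.4615,.2559,.006],):
    V=np.linalg.inv(W);q=[K@(V@np.r_[np.array(c)+[.055*np.cos(t),.055*np.sin(t),0],1])[:3] for t in np.linspace(0,6.28,60)]
    q=np.array([x[:2]/x[2] for x in q]);q=(q-[56,0])*2;print(q.min(0),q.max(0))
E
```

```text
37.725 [0.46368971 0.25465708 0.1889452 ] [ 4.82556664e-02 -3.14096007e+00  1.84968517e-03] [-1.0128553  -0.4361887  -2.96030024] 0.36847635046896415
[313.92523471 256.81298345] [480.32194475 420.55981387]
```

View pics/w10.png

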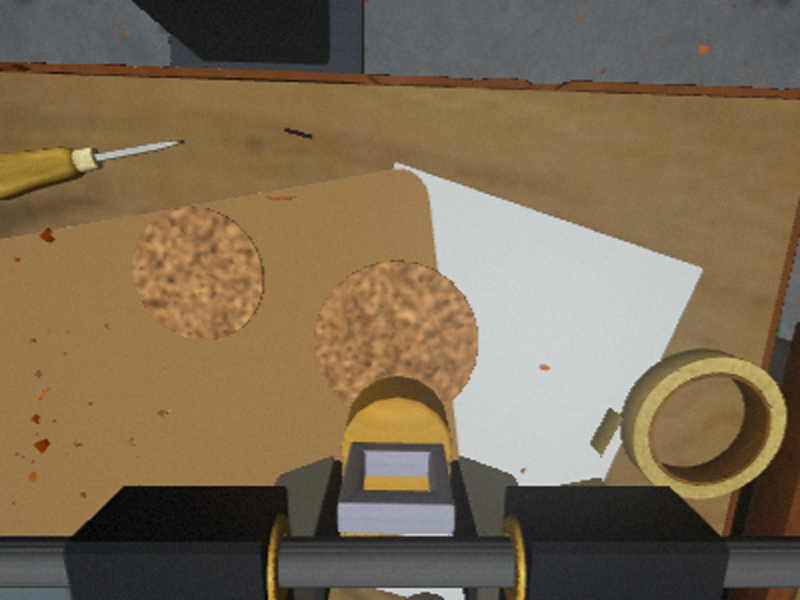

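The pad is seen at x 316–478 with its top edge at y 260, within about 2 px of the (0.462, 0.256) prediction. It is the larger of the two cork discs. Lowering onto it.

Call:
jog_arm(
  moves=[
    {"fingers": 1,"xyz": [0.1,0.1,0.6],"angular": [0,0,0]},
    {"fingers": 1,"xyz": [0.2,0.1,2],"angular": [0,0,0]},
    {"fingers": 1,"xyz": [0.2,0.1,4],"angular": [0,0,0]},
    {"fingers": 1,"xyz": [0.2,0.1,6],"angular": [0,0,0]},
    {"fingers": 1,"xyz": [0.2,0.1,8],"angular": [0,0,0]},
    {"fingers": 1,"xyz": [0.2,0.1,10],"angular": [0,0,0]},
    {"fingers": 1,"xyz": [0.2,0.1,11.5],"angular": [0,0,0]},
    {"fingers": 1,"xyz": [0.2,0.1,12.5],"angular": [0,0,0]},
    {"fingers": 1,"xyz": [0.2,0.1,13.1],"angular": [0,0,0]},
    {"fingers": 1,"xyz": [0.2,0.1,13.4],"angular": [0,0,0]},
    {"fingers": 1,"xyz": [0.2,0.1,13.4],"angular": [0,0,0]},
  ],
)

```text
clock: 39.15
position: [0.4614, 0.2571, 0.0554]
ee_rot: [-0.05, 3.141, 0.0]
force: [-0.4, 0.4, -2.1]
width: 0.373
```

```bash
python3 avg.py 4
```

```text
39.35 [0.4615 0.2572 0.0556] [ 0.22 -0.07 -3.05] [0.07 0.21 0.23] bar v 181.0 -13.125 w 0.366
```

Call:
jog_arm(
  moves=[
    {"fingers": 1,"xyz": [0,0,0.1],"angular": [0,0,0]},
    {"fingers": 1,"xyz": [0,0,0.2],"angular": [0,0,0]},
    {"fingers": 1,"xyz": [0,0,0.3],"angular": [0,0,0]},
    {"fingers": 1,"xyz": [0,0,0.3],"angular": [0,0,0]},
  ],
)

```text
clock: 39.85
position: [0.4613, 0.257, 0.0521]
ee_rot: [0.05, -3.141, 0.0]
force: [0.5, -0.4, -1.7]
width: 0.371
```

```bash
python3 avg.py 6
```

```text
40.15 [0.4613 0.257  0.0522] [-0.11  0.19 -2.66] [0.24 0.14 0.1 ] bar v 181.0 -13.25 w 0.369
```

Call:
jog_arm(
  moves=[
    {"fingers": 1,"xyz": [0,0,0.05],"angular": [0,0,0]},
    {"fingers": 1,"xyz": [0,0,0.1],"angular": [0,0,0]},
    {"fingers": 1,"xyz": [0,0,0.15],"angular": [0,0,0]},
    {"fingers": 1,"xyz": [0,0,0.15],"angular": [0,0,0]},
  ],
)

```text
clock: 40.65
position: [0.4613, 0.257, 0.0507]
ee_rot: [0.05, -3.141, 0.0]
force: [-0.1, 0.8, -2.4]
width: 0.367
```

```bash
python3 avg.py 6
```

```text
40.95 [0.4613 0.257  0.0507] [ 0.17 -0.11 -2.76] [0.21 0.21 0.03] bar v 181.0 -13.0 w 0.365
```

Call:
jog_arm(
  moves=[
    {"fingers": 1,"xyz": [0,0,0.05],"angular": [0,0,0]},
    {"fingers": 1,"xyz": [0,0,0.1],"angular": [0,0,0]},
    {"fingers": 1,"xyz": [0,0,0.1],"angular": [0,0,0]},
  ],
)

```text
clock: 41.32
position: [0.4613, 0.257, 0.0497]
ee_rot: [0.05, -3.141, 0.0]
force: [0.1, 0.7, -3.2]
width: 0.368
```

```bash
python3 avg.py 6
```

```text
41.625 [0.4613 0.257  0.0497] [ 0.33 -0.2  -2.73] [0.14 0.23 0.1 ] bar v 181.0 -13.25 w 0.364
```

Call:
jog_arm(
  moves=[
    {"fingers": 1,"xyz": [0,0,0.03],"angular": [0,0,0]},
    {"fingers": 1,"xyz": [0,0,0.06],"angular": [0,0,0]},
    {"fingers": 1,"xyz": [0,0,0.06],"angular": [0,0,0]},
  ],
)

```text
clock: 42.0
position: [0.4614, 0.2571, 0.0492]
ee_rot: [-0.05, 3.141, -0.0]
force: [0.5, 0.4, -1.4]
width: 0.366
```

```bash
python3 avg.py 5
```

```text
42.25 [0.4614 0.2571 0.0492] [-0.23 -0.49 -1.01] [0.07 0.23 0.09] bar v 181.0 -13.375 w 0.367
```

Call:
jog_arm(
  moves=[
    {"fingers": 1,"xyz": [0,0,0.03],"angular": [0,0,0]},
    {"fingers": 1,"xyz": [0,0,0.05],"angular": [0,0,0]},
    {"fingers": 1,"xyz": [0,0,0.05],"angular": [0,0,0]},
  ],
)

```text
clock: 42.62
position: [0.4615, 0.2572, 0.0491]
ee_rot: [-0.05, 3.14, 0.0]
force: [-0.5, -0.5, 6.4]
width: 0.366
```

```bash
python3 avg.py 5
```

```text
Traceback (most recent call last):
  File "avg.py", line 7, in <module>
    S=imaging.get_image("side");s=arm.observe();F.append(s['force'])
ValueError: 200 camera calls are used up
```

Contact came at the predicted height, but the hand now presses lightly. The camera calls are used up, so I'll rely on force from here. Easing back to about zero before releasing.

Call:
jog_arm(
  moves=[
    {"fingers": 1,"xyz": [0,0,-0.03],"angular": [0,0,0]},
    {"fingers": 1,"xyz": [0,0,-0.04],"angular": [0,0,0]},
    {"fingers": 1,"xyz": [0,0,-0.04],"angular": [0,0,0]},
  ],
  grip_force=10,
)

```text
clock: 43.0
position: [0.4614, 0.2572, 0.049]
ee_rot: [-0.05, 3.141, 0.0]
force: [-0.6, -0.2, 2.4]
width: 0.371
```

Call:
jog_arm(
  moves=[
    {"fingers": 1,"xyz": [0,0,0],"angular": [0,0,0]},
    {"fingers": 1,"xyz": [0,0,0],"angular": [0,0,0]},
  ],
  grip_force=3,
)

```text
clock: 43.25
position: [0.4613, 0.2572, 0.049]
ee_rot: [-0.051, 3.141, 0.0]
force: [0.4, 1.5, 1.4]
width: 0.368
```

Resting on the pad, with only 1–2 N of pressing. Opening gently, then straight up.

Call:
jog_arm(
  moves=[
    {"fingers": 0.22,"xyz": [0,0,0],"angular": [0,0,0]},
    {"fingers": 0.18,"xyz": [0,0,0],"angular": [0,0,0]},
    {"fingers": 0.1,"xyz": [0,0,0],"angular": [0,0,0]},
    {"fingers": 0,"xyz": [0,0,0],"angular": [0,0,0]},
    {"fingers": -0.2,"xyz": [0,0,0],"angular": [0,0,0]},
    {"fingers": -0.4,"xyz": [0,0,0],"angular": [0,0,0]},
    {"fingers": -0.4,"xyz": [0,0,0],"angular": [0,0,0]},
    {"fingers": -0.4,"xyz": [0,0,0],"angular": [0,0,0]},
  ],
)

```text
clock: 44.25
position: [0.4613, 0.257, 0.049]
ee_rot: [0.051, -3.141, 0.0]
force: [0.4, 0.5, -0.3]
width: 0.699
```

Call:
jog_arm(
  moves=[
    {"fingers": -0.4,"xyz": [0,0,-0.5],"angular": [0,0,0]},
    {"fingers": -0.4,"xyz": [0,0,-1.5],"angular": [0,0,0]},
    {"fingers": -0.4,"xyz": [0,0,-3],"angular": [0,0,0]},
    {"fingers": -0.4,"xyz": [0,0,-5],"angular": [0,0,0]},
    {"fingers": -0.4,"xyz": [0,0,-8],"angular": [0,0,0]},
    {"fingers": -0.4,"xyz": [0,0,-11],"angular": [0,0,0]},
    {"fingers": -0.4,"xyz": [0,0,-13],"angular": [0,0,0]},
    {"fingers": -0.4,"xyz": [0,0,-13],"angular": [0,0,0]},
    {"fingers": -0.4,"xyz": [0,0,-13],"angular": [0,0,0]},
    {"fingers": -0.4,"xyz": [0,0,-13],"angular": [0,0,0]},
  ],
)

```text
clock: 45.5
position: [0.4609, 0.2566, 0.1782]
ee_rot: [0.051, -3.14, 0.001]
force: [-0.7, 0.4, -0.3]
width: 0.703
```

```bash
python3 - <<'E'
from cell import arm,job
s=arm.observe();print(s['clock'],s['position'],s['force'],s['width'])
if abs(s['force'][2])<1.5: print(job.sign_off())
E
```

```text
45.5 [0.46086377 0.2566155  0.17824834] [-0.67252317  0.43560102 -0.25012325] 0.7032747947777971
the job is handed in; nothing more can be done
None
```

I weighed the brass weight, set it down on the larger cork pad and handed the job in at 45.5 s. I could not look at it standing on the pad, because the 200 camera calls ran out just before release.

- **Weighing:** It pulls about 2.8 N, so about 0.28 kg. The hook sank about 36 mm. At the moment of release the vertical force on the hand was about zero, and the hook bar did not visibly move in the side picture. The weight then hung untouched for about 3 s, and after I took it off the hook was back at its unloaded height.
- **Placing:** I stood it at about (0.461, 0.257), within 1–2 mm of the measured pad centre. It touched down at the height expected from the geometry. My last half-millimetre step pressed about 6 N on the pad, and I eased that to 1–2 N before opening the fingers. After I rose clear, the force reading was that of an empty hand and the fingers were open.
- **What disagreed:**
  - **Fingertips:** they sit about 37 mm further back than the interface text says, so my first close shut on nothing above the plate. It moved nothing, and the second, lower grip held.
  - **Sideways force:** I saw 1–2 N of sideways friction between plate and hook while it was seated, and took it back to about zero before release.

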